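# Punch the round brass tag blank

## Robot

A 6-joint arm with a two-finger parallel gripper is mounted at the origin on the work surface. World frame = base frame: x ahead of the robot, y to its left, z up, the work surface at z = 0. Lengths are in m, angles in rad, forces in N, time in s.
With the tool pointing down it reaches from about 0.35 to 0.85 m from the base axis. Payload 8.1 kg.
Tool frame: the origin (TCP) lies midway between the tips of the shut fingers; the grasp point (between the pads) lies 19 mm behind it (robot.grip_point_offset is the distance from the TCP to the grasp point, in m); z points along the fingers, y is the line along which they close (so a half turn about z gives the same grasp; the last joint's range is limited). The gripper opens to 93 mm and grips with 3 to 60 N. Pads are 15 mm wide; open, the fingers measure 128 mm over their backs; the gripper's body (75 mm by 188 mm) begins 65 mm behind the grasp point.
Start: joints at [-1.251, 0.13, 1.488, -0, 1.523, -0.085], TCP at [0.236, -0.552, 0.219] pointing down, gripper open.
Joint ranges: [-2.96, 2.96], [-0.89, 2.26], [0.02, 2.5], [-1.34, 4.48], [0, 2.73], [-2.66, 2.66]. Speed limits (rad/s): [2.39, 2.39, 2.79, 3.14, 3.14, 3.14].

## Interface

Orientations are given as a rotation vector (axis times angle).
In Python, from plant import robot, read_camera, job gives the robot as it stands.
- The arm moves only by the shell command python3 -m inch 'ROWS' [FORCE]. ROWS is JSON, one flat list of numbers, 5 for each row, row after row: the shift along the world's x, y, z in mm, then the turn about the world's z in degrees, then the opening in per cent of the stroke, from 0 (shut) to 100 (fully open). In form: [dx, dy, dz, yaw, hand, dx, dy, dz, yaw, hand, ...]. A call has 1 to 10 rows; each row is the pose to reach, as a shift and turn from the pose commanded when the call began; what a row does not reach only later rows make up. A row lasts 1/12 s, in which the tool goes at most 41.7 mm and 7.16 degrees, less where a joint would pass 70% of its speed; a pose out of reach is approached as far as the arm can. A call with a gripper value outside its range is refused whole. The fingers move at their own pace and stop on an object; FORCE is the grip in N (left out, the last holds). Time passes only in rows, so rows that repeat a pose let the fingers close. It gives the time, the measured TCP pose, the force, the opening and the grip force at its end, in the units of the state.
- robot.read_state(): the state, without advancing time (a new reading comes with each control period).
- read_camera(name): name is "side" or "top"; returns a dict with "image" (400x640x3 uint8, blue, green, red), "K" (3x3 intrinsics, pixels), "extrinsics" (4x4, takes a point from world to camera coordinates). Camera axes: x right, y down, z forward; pixel columns grow to the right and rows downward; lengths in m; the calibration is good to about 2 mm. A picture is of the moment at which its call begins. There is no depth.
- job.close_job(): hands the job in; it is judged then, once.
The state is a dict: "t": time; "q": joint angles; "dq": joint speeds; "joint_torque": joint torques, N m; "tool_pos": TCP position; "orientation": TCP orientation; "force": force on the tool from outside, world axes, zero at the start; "wrist_torque": the same for the moment, N m; "opening": finger opening in m; "gripper_force": force on a finger pad.
Only numpy, scipy, OpenCV 4.12 (cv2) and the standard library are available. Lean on these libraries where they do the work, as an engineer would, in place of code of your own. Each camera call takes 0.05 s, during which the arm holds its last target. There are 200 camera calls.

## Task

Pick up the spring-loaded punch (the upright steel barrel on a flared brass foot), stand it upright on the round brass tag blank over the middle of the scribed ring, and press the barrel straight down until its hidden spring snaps. Then let go, leaving the punch standing there with the barrel sprung back up. Do not snap the punch anywhere else.

Things in the scene. Friction and masses are not known exactly. Their poses are not given: they have to be found in the camera images.
- punch: The spring-loaded centre punch, standing loose and upright on the table: a flared brass foot (48 mm across at its flat underside, narrowing to a 30 mm neck, 40 mm high) from which a plain round steel barrel, 22 mm across, stands up to 115 mm above the underside. About 0.63 kg. Origin at the centre of the foot's underside, where the punch tip is; z up along the barrel. It is round, so it may be gripped and stood at any yaw.
- punch_grip (a point): The middle of the barrel's free length, on its axis, 80 mm above the foot's underside while the barrel is up (35 mm below the barrel's top, 40 mm above the top of the brass neck); it goes down with the barrel. Grip the 22 mm barrel here.
- barrel (a joint): How far the barrel has been pushed down into the foot: 0 m up (at rest), 0.012 m at the stop. The hidden spring resists with about 3 N at first and 8 to 10 N at 4 to 5 mm, then gives way, falling to about 3 N near the stop; past 9.5 mm it has snapped (push on to the stop: 12 mm). It springs back up by itself when let go. The barrel may be pushed while gripped (a grip of about 30 N or more holds it without slipping) or on its top.
- round_board_ring (a point): Centre of the 30 mm scribed ring with cross lines on the top face of the round brass tag blank (80 mm across, 4 mm thick), z up. The blank is fixed in the middle of a dark wooden board, 104 mm square and 16 mm thick, with a small steel pin in each corner that stands 2 mm above the blank, so this point lies 20 mm above the table. The two other boards carry a square blank and an oblong blank with like rings: not to be used.
There are look-alikes about, which are no part of the job. What is shaped like the punch but pink is not meant. Leave any purple look-alike of the part that bears round_board_ring alone.

How it is judged:
On the way:
1. the punch, upright with its foot on the round blank and its tip inside the ring, is pressed until its spring snaps (value of joint barrel above 0.0095 m and horizontal distance between punch and round_board_ring below 0.015 m and angle between punch's own z axis and vertical below 0.175 rad and z of punch in the frame of round_board_ring between -0.005 and 0.005 m), for 0.05 s.
At the end, for the whole second after the job is handed in: The punch stands at rest and upright (within 10 degrees) on the round blank, its tip inside the scribed ring (within 15 mm of the centre, foot within 5 mm of the blank's top face), the barrel back up (pressed less than 3 mm) (value of joint barrel below 0.003 m and horizontal distance between punch and round_board_ring below 0.015 m and angle between punch's own z axis and vertical below 0.175 rad and z of punch in the frame of round_board_ring between -0.005 and 0.005 m and linear speed of punch below 0.02 m/s); the robot touches nothing.
It fails at once if the punch is snapped with its tip outside the round blank's ring (value of joint barrel above 0.0095 m and horizontal distance between punch and round_board_ring above 0.015 m).
It also fails if it takes over 35 s, if anything falls off the work surface, if the arm or the gripper's body presses on something with over 40 N, if the wrist force passes 120 N, or if a joint passes its speed limit or range.

## Working session

There is one attempt and no reset: what is moved stays moved. The work goes in short steps, Python scripts to look and compute and a shell command to move; the robot and the scene stay as the last step left them, time stands still between calls to the robot, and variables do not carry over. Pictures are saved under pics/ and viewed, at most 10 in all, crops included, and the job is handed in when it is done.

```bash
mkdir -p pics; cat > h.py <<'E'
import numpy as np, cv2
from plant import robot, read_camera, job
def ray(c,u,v,z):
    """world point at height z seen at pixel u,v"""
    K,E=c["K"],c["extrinsics"]; R,t=E[:3,:3],E[:3,3]
    o=-R.T@t; d=R.T@np.linalg.inv(K)@[u,v,1]
    return o+d*(z-o[2])/d[2]
def proj(c,p):
    q=c["K"]@(c["extrinsics"]@np.r_[p,1])[:3]; return q[:2]/q[2]
E
python3 - <<'E'
from h import *
for n in("top","side"):
    c=read_camera(n); cv2.imwrite(f"pics/{n}0.png",c["image"])
    print(n,c["K"].tolist(),np.round(c["extrinsics"],3).tolist())
s=robot.read_state(); print(s["t"],s["tool_pos"],s["orientation"],s["opening"],robot.grip_point_offset)
E
```

```text
top [[452.0471661063351, 0.0, 307.2352415108915], [0.0, 452.0471661063351, 203.93168536597432], [0.0, 0.0, 1.0]] [[0.008, -1.0, -0.019, -0.01], [-0.994, -0.006, -0.106, 0.605], [0.106, 0.02, -0.994, 0.986], [0.0, 0.0, 0.0, 1.0]]
side [[481.1676520871561, 0.0, 320.31773438732523], [0.0, 481.1676520871561, 190.58383918942127], [0.0, 0.0, 1.0]] [[-0.866, -0.501, -0.011, 0.509], [-0.266, 0.478, -0.837, 0.244], [0.424, -0.722, -0.547, 0.77], [0.0, 0.0, 0.0, 1.0]]
0.1 [ 0.23614158 -0.55101422  0.21769078] [-3.07583807e+00 -6.31193419e-01  3.56813231e-04] 0.09315798477040123 0.0188
```

View pics/top0.png

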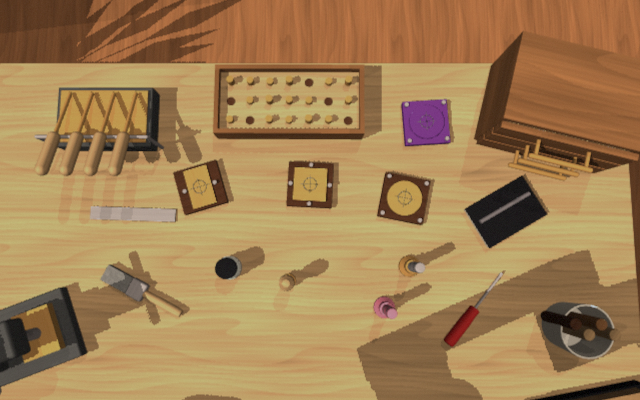

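View pics/side0.png

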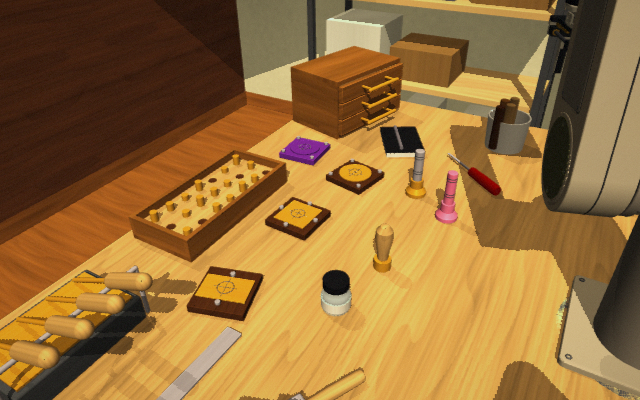

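Top picture: the candidates for the punch are a steel barrel on a brass foot at (410,266), a pink one at (385,308), and a wooden-handled tool at (288,282). Only the first matches steel on brass. For the board, the round blank is at (405,197). The square/oblong ones at (310,184) and (201,187) and the purple one at (427,122) are not meant. I'll confirm with a crop and measure.

```bash
python3 - <<'E'
from h import *
c=read_camera("top"); s=read_camera("side")
a=cv2.resize(c["image"][160:290,365:445],None,fx=4.5,fy=4.5,interpolation=cv2.INTER_CUBIC)
b=cv2.resize(s["image"][140:213,320:440],None,fx=3.5,fy=3.5,interpolation=cv2.INTER_CUBIC)
o=np.zeros((585,790,3),np.uint8); o[:a.shape[0],:360]=a; o[:b.shape[0],365:365+420]=b
cv2.imwrite("pics/crop.png",o)
print("ring top",ray(c,405,197.5,.02),"side",ray(s,355,174,.02))
print("barrel top, top cam",ray(c,419.5,267,.115),"side",ray(s,419.5,152,.115))
print("foot",ray(c,408,266,.01))
E
```

```text
ring top [ 0.62267669 -0.22761128  0.02      ] side [ 0.61556201 -0.21636319  0.02      ]
barrel top, top cam [ 0.4692496  -0.23615891  0.115     ] side [ 0.46481158 -0.22847437  0.115     ]
foot [ 0.46810785 -0.23405358  0.01      ]
```

View pics/crop.png

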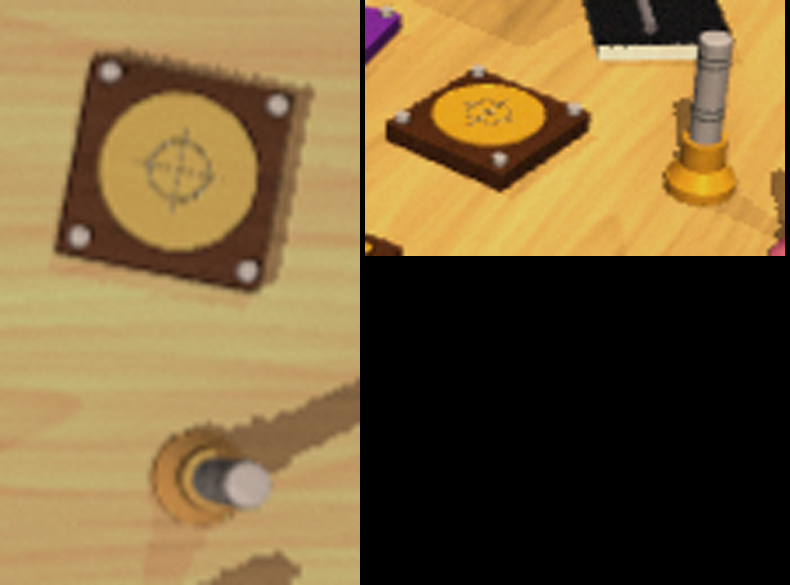

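The crop confirms both. The round blank's ring is at top (405,198), side (355.4,172). The steel barrel's top is at top (419.7,267.6), side (420,151.7).

```bash
python3 - <<'E'
from h import *
from scipy.spatial.transform import Rotation as R
c=read_camera("top"); s=read_camera("side")
print(ray(c,405,198,.02),ray(s,355.4,172,.02))
print(ray(c,419.7,267.6,.115),ray(s,420,151.7,.115),ray(c,365+197/4.5,160+477/4.5,.008),ray(s,320+335/3.5,140+182/3.5,.008))
# brass disc centroid by colour
for n,m,roi in(("top",c,(160,230,375,435)),("side",s,(150,195,320,390))):
    y0,y1,x0,x1=roi; h=cv2.cvtColor(m["image"][y0:y1,x0:x1],cv2.COLOR_BGR2HSV)
    print(n,m["image"][int(197 if n=="top" else 180),int(390 if n=="top" else 345)])
st=robot.read_state();print(st["tool_pos"],R.from_rotvec(st["orientation"]).as_matrix().round(3).tolist())
E
```

```text
[ 0.62153197 -0.22759461  0.02      ] [ 0.6189545  -0.22533444  0.02      ]
[ 0.46804764 -0.23654086  0.115     ] [ 0.46432928 -0.23032762  0.115     ] [ 0.46806742 -0.23620777  0.008     ] [ 0.46337097 -0.23038967  0.008     ]
top [ 81 156 192]
side [16 45 86]
[ 0.23626714 -0.55131491  0.21824494] [[0.919, 0.394, -0.0], [0.394, -0.919, 0.001], [0.0, -0.001, -1.0]]
```

```bash
python3 -m inch '[23,32,0,0,100,46,63,0,0,100,69,95,0,0,100,92,127,0,0,100,116,158,0,0,100,139,190,0,0,100,162,222,0,0,100,185,253,0,0,100,208,285,0,0,100,231,317,0,0,100]' 35; python3 -m inch '[0,0,-35,0,100,0,0,-69,0,100,0,0,-69,0,100,0,0,-69,0,100]'
python3 - <<'E'
from h import *
from scipy.spatial.transform import Rotation as R
c=read_camera("top"); s=read_camera("side")
st=robot.read_state(); p=st["tool_pos"]; print(st["t"],p,st["force"])
print(proj(c,p),proj(s,p),proj(s,[*p[:2],.115]))
a=cv2.resize(s["image"][60:210,340:500],None,fx=4,fy=4,interpolation=cv2.INTER_CUBIC)
cv2.imwrite("pics/above.png",a[:600])
E
```

```text
t: 1.13
tool_pos: [0.4681, -0.2328, 0.2188]
orientation: [3.077, 0.631, 0.001]
force: [1.0, 0.1, 0.6]
opening: 0.0929
gripper_force: 0.0
t: 1.47
tool_pos: [0.4658, -0.2334, 0.1479]
orientation: [-3.074, -0.631, 0.006]
force: [0.7, -1.1, 0.9]
opening: 0.0926
gripper_force: 0.0
1.5667 [ 0.46787894 -0.23536601  0.15160671] [-0.18227201 -0.44037932  1.38167043]
[423.3791962  268.31411773] [420.97695452 135.64770694] [419.27691601 150.38454611]
```

View pics/above.png

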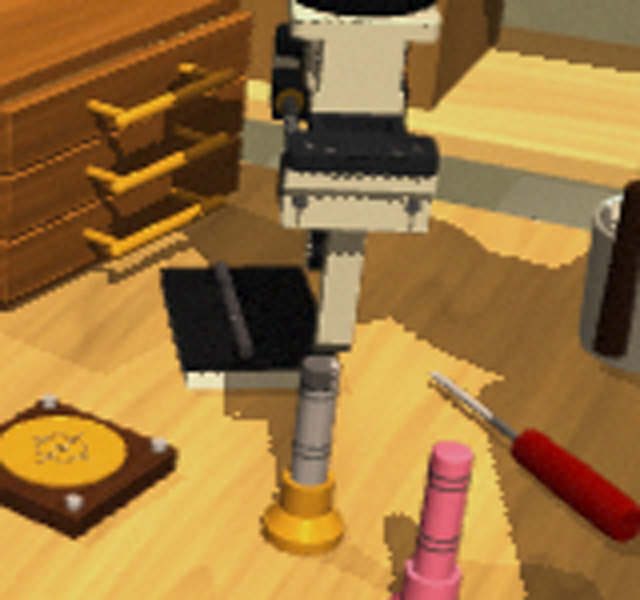

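The picture shows the gripper straight above the punch. The barrel top is seen at side (420,150.5), against (419.3,150.4) predicted for the TCP axis, so the two line up. Next I descend and grip.

```bash
python3 -m inch '[0,0,-30,0,100,0,0,-60,0,100,0,0,-80,0,100,0,0,-89,0,100,0,0,-89,0,100]'; python3 -m inch '[0,0,0,0,40,0,0,0,0,30,0,0,0,0,24,0,0,0,0,20,0,0,0,0,15,0,0,0,0,10,0,0,0,0,10,0,0,0,0,10]' 40
```

```text
t: 1.98
tool_pos: [0.4668, -0.2348, 0.0603]
orientation: [-3.077, -0.63, 0.001]
force: [-0.1, 0.1, 0.3]
opening: 0.0926
gripper_force: 0.0
t: 2.65
tool_pos: [0.4673, -0.2345, 0.0607]
orientation: [-3.077, -0.632, -0.0]
force: [-0.3, 0.6, -0.7]
opening: 0.0442
gripper_force: 0.0
```

```bash
python3 -m inch '[0,0,0,0,5,0,0,0,0,5,0,0,0,0,5,0,0,0,0,5,0,0,0,0,5,0,0,0,0,5,0,0,0,0,5,0,0,0,0,5]' 40; python3 -m inch '[0,0,10,0,5,0,0,25,0,5,0,0,45,0,5,0,0,45,0,5,0,0,45,0,5]'
python3 - <<'E'
from h import *
c=read_camera("top"); s=read_camera("side")
st=robot.read_state(); p=st["tool_pos"]; print(st["t"],p,st["force"],st["opening"])
print(proj(c,[.467,-.2345,.045]),proj(s,[.467,-.2345,.027]))
a=cv2.resize(s["image"][90:210,330:480],None,fx=4,fy=4,interpolation=cv2.INTER_CUBIC)
cv2.imwrite("pics/lift.png",a)
E
```

```text
t: 3.32
tool_pos: [0.4676, -0.2348, 0.0608]
orientation: [3.077, 0.631, 0.001]
force: [2.1, -2.9, -0.4]
opening: 0.0214
gripper_force: 40.0
t: 3.73
tool_pos: [0.4677, -0.2345, 0.1062]
orientation: [3.077, 0.632, 0.002]
force: [-0.5, 0.3, -6.6]
opening: 0.0214
gripper_force: 40.0
3.8333 [ 0.46636991 -0.23380188  0.10418062] [-1.98759714  0.76748835 -6.65688703] 0.021423281355380245
[411.45646263 266.99730562] [415.66315691 183.93192103]
```

View pics/lift.png

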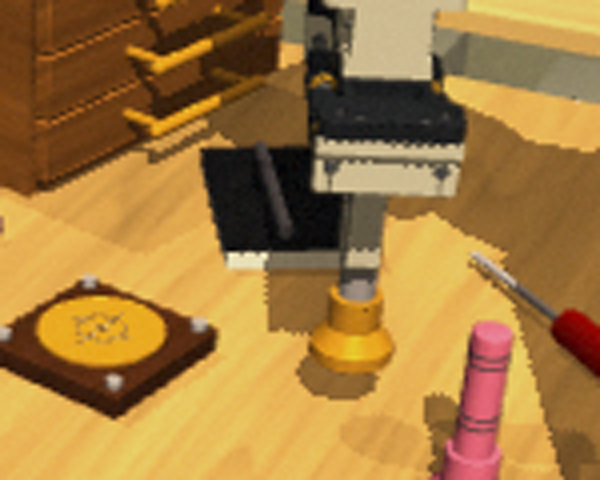

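The punch is held upright and clear of the table, weighing about 6.6 N. Its foot is at side (417.7,175). Next I carry it over the ring.

```bash
python3 -m inch '[15,1,0,0,5,40,2,0,0,5,70,3,0,0,5,100,5,0,0,5,130,6,0,0,5,147,7,0,0,5,154,7,0,0,5,154,7,0,0,5,154,7,0,0,5]'
python3 - <<'E'
from h import *
c=read_camera("top"); s=read_camera("side")
st=robot.read_state(); p=st["tool_pos"]; print(st["t"],p,st["force"],st["opening"])
print("foot edge/underside pred",proj(s,[.621,-.2275,.045]),"ring pred",proj(s,[.621,-.2275,.02]))
a=cv2.resize(s["image"][110:205,300:410],None,fx=6,fy=6,interpolation=cv2.INTER_CUBIC)
cv2.imwrite("pics/over.png",a)
E
```

```text
t: 4.58
tool_pos: [0.6199, -0.2271, 0.1037]
orientation: [-3.076, -0.632, 0.005]
force: [-0.4, -0.3, -5.7]
opening: 0.0215
gripper_force: 40.0
4.6833 [ 0.61970794 -0.22745429  0.104597  ] [-0.56420557  0.42169916 -5.61846881] 0.02147927339820481
foot edge/underside pred [355.34489782 162.58735054] ring pred [355.04965974 171.39713845]
```

View pics/over.png

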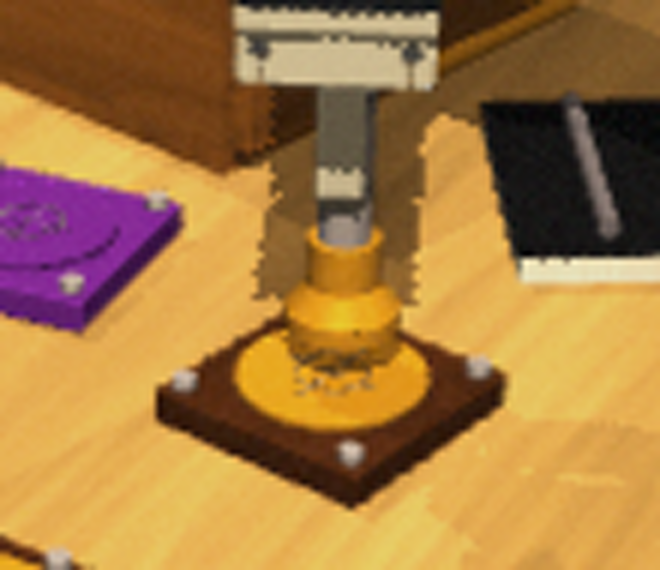

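The foot centre is at side (357.2,165) and the blank centre at (355.5,172.8). That puts it about 4 mm to the camera's right, i.e. short in x. I'll shift +4 mm in x, lower to just above the blank, and look again.

```bash
python3 -m inch '[4,0,-8,0,5,4,0,-17,0,5,4,0,-20,0,5,4,0,-20,0,5,4,0,-20,0,5]'
python3 - <<'E'
from h import *
s=read_camera("side")
st=robot.read_state(); p=st["tool_pos"]; print(st["t"],p,st["force"],st["opening"])
a=cv2.resize(s["image"][135:200,315:400],None,fx=9,fy=9,interpolation=cv2.INTER_CUBIC)
# overlay: blank outline & foot outline as they should look if foot centred 5 mm above ring
t=np.linspace(0,2*np.pi,60)
for r,z,o,col in((.040,.02,0,(255,0,0)),(.024,.025,0,(0,255,0))):
    q=[(proj(s,[.6205+r*np.cos(k),-.2265+r*np.sin(k),z])-[315,135]+.5)*9 for k in t]
    cv2.polylines(a,[np.int32(q)],True,col,1)
cv2.imwrite("pics/low.png",a)
E
```

```text
t: 5.1
tool_pos: [0.6246, -0.2273, 0.0848]
orientation: [-3.077, -0.631, 0.002]
force: [0.7, -0.1, -5.8]
opening: 0.0217
gripper_force: 40.0
5.15 [ 0.62506194 -0.22747315  0.08541802] [-0.34104624 -0.04338077 -5.78089587] 0.021557386607424678
```

View pics/low.png

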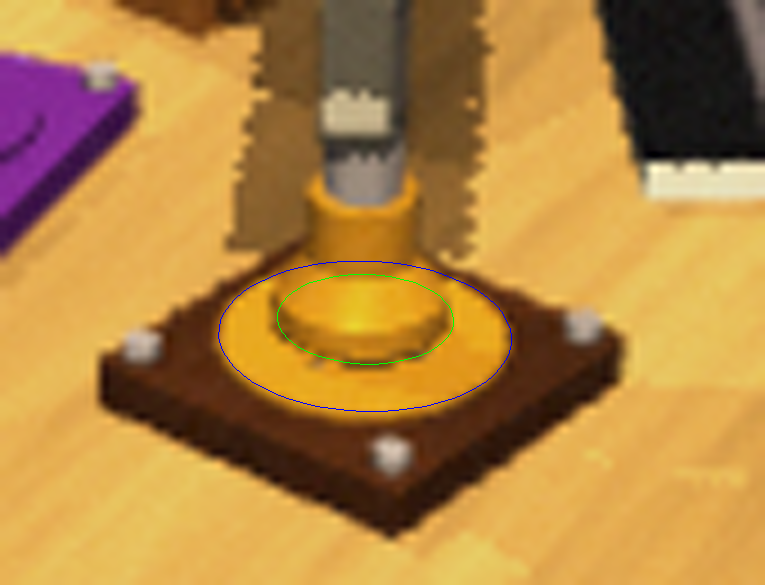

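The foot sits almost centred. The foot's outline is at crop x 273–449 and the blank's at 219–511. It is about 4 mm too far from the camera, so I'll nudge it (-2,+2) mm and lower to contact.

```bash
python3 -m inch '[-2,2,0,0,5,-2,2,-2,0,5,-2,2,-4,0,5,-2,2,-6,0,5,-2,2,-6,0,5]'; python3 -m inch '[0,0,-1,0,5,0,0,-2,0,5,0,0,-2,0,5]'
```

```text
t: 5.57
tool_pos: [0.6237, -0.2256, 0.0806]
orientation: [3.077, 0.632, 0.001]
force: [-2.8, 2.1, 2.9]
opening: 0.0214
gripper_force: 40.0
t: 5.82
tool_pos: [0.6237, -0.2256, 0.079]
orientation: [3.077, 0.632, 0.001]
force: [-4.6, 2.3, 6.9]
opening: 0.0214
gripper_force: 40.0
```

```bash
python3 - <<'E'
from h import *
s=read_camera("side")
a=cv2.resize(s["image"][135:200,315:400],None,fx=9,fy=9,interpolation=cv2.INTER_CUBIC)
t=np.linspace(0,2*np.pi,60)
for r in(.040,.024):
    q=[(proj(s,[.6205+r*np.cos(k),-.2265+r*np.sin(k),.02])-[315,135]+.5)*9+[-1,9] for k in t]
    cv2.polylines(a,[np.int32(q)],True,(0,255,0),1)
cv2.imwrite("pics/contact.png",a)
E
```

```text
(no output)
```

View pics/contact.png

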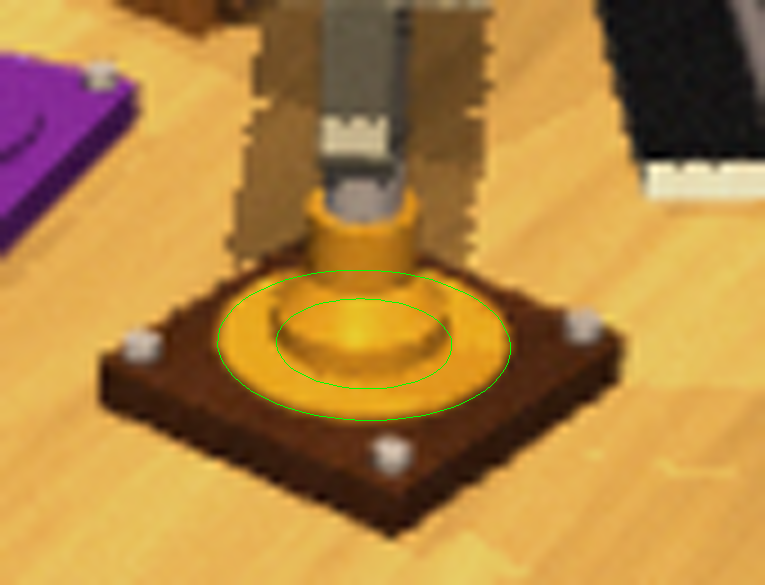

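The foot stands flat and inside the ring. Its bottom edge is at crop y≈376, against ≈388 if centred, so it is about 5 mm too far away. I'll lift slightly, correct and set down again.

```bash
python3 -m inch '[0,0,4,0,5,0,0,8,0,5,-1,2,8,0,5,-3,4,8,0,5,-3,4,8,0,5,-3,4,5,0,5,-3,4,2,0,5,-3,4,0,0,5,-3,4,0,0,5]'; python3 -m inch '[0,0,-1,0,5,0,0,-2,0,5,0,0,-3,0,5,0,0,-4,0,5,0,0,-5,0,5,0,0,-6,0,5,0,0,-6,0,5]'
```

```text
t: 6.62
tool_pos: [0.6204, -0.2215, 0.0786]
orientation: [-3.077, -0.632, -0.0]
force: [-5.3, 3.1, 8.5]
opening: 0.0215
gripper_force: 40.0
t: 7.2
tool_pos: [0.6204, -0.2214, 0.0728]
orientation: [-3.077, -0.632, -0.0]
force: [-5.5, 2.8, 6.8]
opening: 0.0214
gripper_force: 40.0
```

```bash
python3 -m inch '[0,0,-1,0,5,0,0,-2,0,5,0,0,-2,0,5]'; python3 -m inch '[0,0,-1,0,5,0,0,-2,0,5,0,0,-2,0,5]'
```

```text
t: 7.45
tool_pos: [0.6204, -0.2214, 0.0705]
orientation: [-3.077, -0.632, -0.0]
force: [-4.7, 1.3, 4.5]
opening: 0.0213
gripper_force: 40.0
t: 7.7
tool_pos: [0.6205, -0.2214, 0.0688]
orientation: [-3.077, -0.632, -0.0]
force: [-5.2, 3.5, 7.3]
opening: 0.0215
gripper_force: 40.0
```

```bash
python3 -m inch '[0,0,-1,0,5,0,0,-1,0,5,0,0,-1,0,5]'; python3 -m inch '[0,0,-1,0,5,0,0,-1,0,5,0,0,-1,0,5]'
```

```text
t: 7.95
tool_pos: [0.6205, -0.2214, 0.0688]
orientation: [3.077, 0.632, 0.001]
force: [-9.3, 4.5, 12.5]
opening: 0.0215
gripper_force: 40.0
t: 8.2
tool_pos: [0.6207, -0.2214, 0.0687]
orientation: [3.077, 0.632, 0.001]
force: [-11.3, 4.4, 18.7]
opening: 0.0217
gripper_force: 40.0
```

The barrel is at its stop: the TCP holds at 0.0687, 12 mm below contact, while the force climbs. Now I let the barrel rise, open and withdraw.

```bash
python3 -m inch '[0,0,3,0,5,0,0,6,0,5,0,0,9,0,5,0,0,12,0,5,0,0,13,0,5,0,0,13,0,5]'; python3 -m inch '[0,0,0,0,26,0,0,0,0,30,0,0,0,0,40,0,0,0,0,60,0,0,0,0,80,0,0,0,0,100,0,0,0,0,100,0,0,0,0,100,0,0,0,0,100,0,0,0,0,100]'
```

```text
t: 8.7
tool_pos: [0.6206, -0.2215, 0.0798]
orientation: [3.077, 0.632, 0.001]
force: [-5.0, 2.5, 5.4]
opening: 0.0214
gripper_force: 40.0
t: 9.53
tool_pos: [0.6203, -0.2215, 0.0786]
orientation: [3.077, 0.632, 0.0]
force: [0.1, -0.9, -0.3]
opening: 0.0765
gripper_force: 0.0
```

```bash
python3 -m inch '[0,0,0,0,100,0,0,10,0,100,0,0,30,0,100,0,0,60,0,100,0,0,90,0,100,0,0,120,0,100,0,0,140,0,100,0,0,140,0,100,0,0,140,0,100]'
python3 - <<'E'
from h import *
s=read_camera("side");c=read_camera("top")
a=cv2.resize(s["image"][105:200,310:405],None,fx=6,fy=6,interpolation=cv2.INTER_CUBIC)
t=np.linspace(0,2*np.pi,60)
for r in(.040,.024):
    q=[(proj(s,[.6205+r*np.cos(k),-.2265+r*np.sin(k),.02])-[310,105]+.5)*6+[-1,6] for k in t]
    cv2.polylines(a,[np.int32(q)],True,(0,255,0),1)
cv2.imwrite("pics/end.png",a)
E
```

```text
t: 10.28
tool_pos: [0.6215, -0.222, 0.2216]
orientation: [3.075, 0.631, 0.006]
force: [-0.3, 0.3, -0.0]
opening: 0.0928
gripper_force: 0.0
```

View pics/end.png

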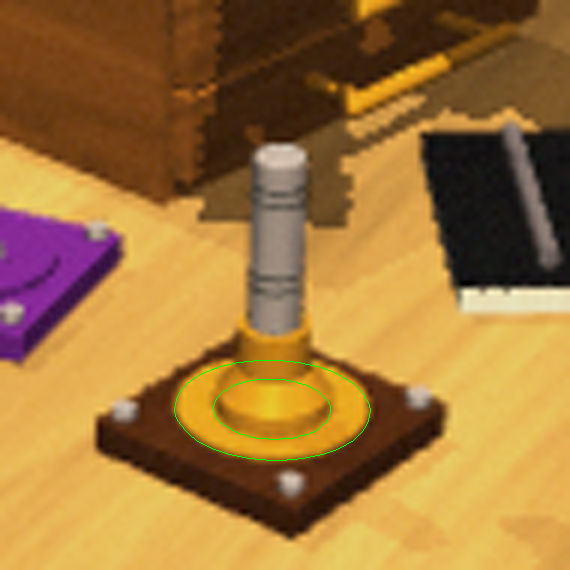

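The punch stands upright in the middle of the blank, foot centred at crop (272,408), with the barrel up and the gripper clear.

```bash
python3 -c "
from plant import job
print(job.close_job())"
```

```text
the job is handed in; nothing more can be done
None
```

The job is handed in (no verdict came back): the punch was pressed to its 12 mm stop over the round blank's ring, then released, and the last picture shows it standing upright and centred with the barrel back up and the gripper clear.

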